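# Seat an eight-tube strip in a thermoshaker block and latch it down

## Robot

A 7-joint arm with a two-finger parallel gripper is mounted at the origin on a cart in front of the work surface, level with it; the furniture and walls round the work are solid. World frame = base frame: x ahead of the robot, y to its left, z up, the work surface at z = 0. Lengths are in m, angles in rad, forces in N, time in s.
With the tool pointing down it reaches from about 0.425 to 0.825 m from the base axis. Payload 3.6 kg.
Tool frame: the origin (TCP) lies on the centre line of the jaws, within the pads' length; the fingertips stand 11 mm ahead of it and the grasp point (between the pads) lies 8 mm behind it; z points along the fingers, y is the direction in which the jaws open and shut (so a half turn about z gives the same grasp; the last joint's range is limited). The gripper opens to 93 mm and grips with 3 to 60 N. Pads are 15 mm wide; open, the fingers measure 128 mm over their backs; the gripper's body (75 mm by 188 mm) begins 65 mm behind the grasp point.
Start: joints at [-1.208, 0.615, -0.013, 1.423, 0.008, 1.103, -0.04], TCP at [0.247, 0.601, 0.23] pointing down, gripper open.
Joint ranges: [-3.12, 3.12], [-0.3, 2.06], [-1.34, 1.32], [0.26, 2.42], [-1.36, 4.5], [0.01, 1.98], [-2.84, 2.84]. Speed limits (rad/s): [2.79, 2.79, 3.14, 3.14, 3.14, 3.14, 3.14].

## Interface

Orientations are given as a unit quaternion [x, y, z, w].
In Python, from bench import bot gives the robot as it stands. The module is installed in compiled form; this text tells all that it offers.
- The arm moves only by the tool drive_tool, never from a script. Its argument "series" is a list of rows, each an object of numbers: "tx", "ty", "tz": the shift along the tool's x, y, z in mm; "wx", "wy", "wz": the turn, a rotation vector about the tool's x, y, z in rad; "hand": the closure, from 0 (fully open) to 1 (shut). A call has 1 to 12 rows; each row is the pose to reach, as a shift and turn from the pose commanded when the call began, along the tool's axes at that moment; what a row does not reach only later rows make up. A row lasts 1/12 s, in which the tool goes at most 41.7 mm and 7.16 degrees, less where a joint would pass 70% of its speed; a pose out of reach is approached as far as the arm can. A call with a gripper value outside its range is refused whole. The fingers move at their own pace and stop on an object; "force" is the grip in N (left out, the last holds). Time passes only in rows, so rows that repeat a pose let the fingers close. It gives the time, the measured TCP pose, the force and the opening at its end, in the units of the state.
- bot.get_state(): the state, without advancing time (a new reading comes with each control period).
- bot.snapshot(name): name is "scene" or "top" or "wrist"; returns the picture (420x560x3 uint8, red, green, blue); there is no depth.
- bot.camera_model(name): a dict with "mtx" (3x3 intrinsics, pixels), "position" and "orientation" of the camera in the world; the wrist camera has in their place "hand_eye" (4x4, takes a point from camera to tool coordinates, whose origin is the TCP and whose axes are the flange's). Camera axes: x right, y down, z forward; pixel columns grow to the right and rows downward; lengths in m; the calibration is good to about 2 mm. A picture is of the moment at which its call begins: read the wrist's pose just before it. camera_model takes no time and is no camera call.
- bot.sign_off(): hands the job in, once; it reports no verdict.
Trained networks look in the newest picture that a camera, given by its name, has taken for a name from the list of things; names that differ only in an ending like _2 or _b are one class to them, and where a whole thing is asked for, a point or a joint stands for the part that bears it (a point fixed in the world has none). Each returns a list of dicts, best first, with "confidence" (0 to 1); they miss things now and then, are a little off and sometimes report something else, mostly with a low value. They report only what shows in the picture. A call takes as long as a camera call. They do not tell look-alikes from the thing itself.
- bot.trace(query, camera): "region" (420x560 bool, what is visible of it) and "extent" ([left, top, right, bottom] in pixels, round what is visible of it).
The state is a dict: "t": time; "joint_positions": joint angles; "joint_velocities": joint speeds; "joint_efforts": joint torques, N m; "tool_pos": TCP position; "tool_rot": TCP orientation; "wrist_force": force on the tool from outside, world axes, zero at the start; "ft_torque": the same for the moment, N m; "width": finger opening in m.
Only numpy, scipy, OpenCV 4.12 (cv2) and the standard library are available. Lean on these libraries where they do the work, as an engineer would, in place of code of your own. Each camera call takes 0.05 s, during which the arm holds its last target. There are 200 camera calls.

## Task

Take the orange eight-tube strip out of the blue bench rack and lower it into the row of eight wells in the thermoshaker's aluminium block, feeling for the wells and never forcing it, until every tube is in its own well and the strip lies fully home, flat on the block. Then swing the hold-down latch across the end of the strip as far as it goes, so that the strip cannot shake out, and leave the glassware and the vial standing round the work where they are.

Things in the scene. Friction and masses are not known exactly. Their poses are not given: they have to be found in the camera images.
- strip_grip (a point): Middle of the strip's upright grip rib (9 mm thick, 62 mm long, top 12 mm above this point). The rib stands on an orange carrier bar 15 x 124 x 5 mm whose underside is 24 mm below this point. x across the strip, y along it, z up; both ways round are alike; about 70 g. Its tubes crack if the strip is pushed or struck against the thermoshaker with more than 30 N.
- strip_tips (a point): Middle of the row of tube tips, 38 mm below the bar's underside. Eight translucent capped tubes hang from the bar in a line along y, 13 mm apart (outer ones 45.5 mm from the middle), each 7.6 mm in diameter, flat-bottomed, with only 0.5 mm broken off the foot's edge.
- strip: The whole eight-tube strip (the loose part to be moved); origin on its middle line at the bar's underside, which rests on the block's top when home; axes as for strip_grip.
- heater: Thermoshaker, fixed: pale grey housing 200 (x) x 216 (y) x 66 mm, sloping panel on its -x side; origin on the bench below heater_seat. In its recess an aluminium block 74 x 132 mm was dropped in with play and screwed down where it lay: the wells really lie anywhere within 5 mm of nominal in x and in y, not twisted. The block does not give way and its own place is not measured.
- heater_seat (a point): Nominal middle of the row of wells, level with the block's top, 80 mm above the bench; y along the row. Eight round wells 13 mm apart, 9.6 mm wide, straight and sharp-edged, 42 mm deep (1 mm play all round a tube). The six wider wells 34 mm further back are for other tubes. The strip is home when its bar rests on the block: strip_grip is then 24 mm above this level.
- latch (a joint): Hold-down latch, rad: 0 = open, arm along the heater's +y; 1.57 = closed on its stop, arm along the heater's +x across the strip's +y end. Turns clockwise from above about a vertical pin, light friction (1 N at the post), stays where left. The arm passes 2.5 mm above the bar of a strip that is home and strikes one that is not.
- latch_pivot (a point): The latch's vertical pin, fixed to the heater at its x = -38 mm, y = +57 mm.
- latch_post (a point): Middle of the latch's upright black finger post, 11 mm in diameter, 38 mm from the pin; the post stands from 91.5 to 117.5 mm above the bench, this point is at 104.5 mm.
- rack: Blue plastic bench rack, fixed, 90 (x) x 156 (y) mm at its foot, 50 mm high, origin on the bench under its middle; two slots 12.5 mm wide and 108 mm long run along y at x = -18 and +22 mm. The strip hangs loosely in the one at x = -18 mm, its bar resting on the rack's top, 50 mm above the bench.
- flask_mid (a point): Bystander: conical glass flask with red stopper, 75 mm wide, 114 mm tall; point 55 mm up its axis.
- vial_blue_mid (a point): Bystander: small vial with blue cap, 25 mm wide, 60 mm tall; point half-way up.
- beaker_mid (a point): Bystander: glass beaker 60 mm wide, 70 mm tall; point half-way up.
Things that resemble listed ones, but are neither listed nor needed, are in the scene too. Leave any green look-alike of the strip alone.

How it is judged:
By the outcome, as a careful person would: the job done as asked, in the order asked, and still so for the second after the job is handed in, with the robot touching nothing.
It also fails if it takes over 72 s, if anything falls off the work surface, if the arm or the gripper's body presses on something with over 40 N, if the wrist force passes 120 N, or if a joint passes its speed limit or range.

## Working session

There is one attempt and no reset: what is moved stays moved. The work goes in short steps, Python scripts to look and compute and a tool call to move; the robot and the scene stay as the last step left them, time stands still between calls to the robot, and variables do not carry over. Pictures are saved under pics/ and viewed, about 8 in all and at most 12, crops included, and the job is handed in when it is done.

Besides the shell and the picture viewer there is one more tool, called after ">>>" by a JSON object that holds its "method" and its "body". drive_tool: Moves the arm, as the interface text tells. Its arguments: {"type":"object","properties":{"series":{"type":"array"},"force":{"type":"number"}},"required":["series"]}

```bash
mkdir -p pics
cat > h.py <<'E'
import numpy as np, cv2
from scipy.spatial.transform import Rotation as R
from bench import bot
def save(im,n): cv2.imwrite('pics/'+n,np.ascontiguousarray(im[...,::-1]))
def cam(name):
    m=bot.camera_model(name); K=np.array(m['mtx'])
    if 'hand_eye' in m:
        s=bot.get_state(); T=np.eye(4);T[:3,:3]=R.from_quat(s['tool_rot']).as_matrix();T[:3,3]=s['tool_pos']
        T=T@np.array(m['hand_eye']); return K,T[:3,:3],T[:3,3]
    o=np.array(m['orientation']); Rm=R.from_quat(o).as_matrix() if o.size==4 else o.reshape(3,3)
    return K,Rm,np.array(m['position'])
def px2z(C,uv,z):
    K,Rm,p=C; uv=np.atleast_2d(uv).astype(float)
    d=(Rm@np.linalg.inv(K)@np.c_[uv,np.ones(len(uv))].T).T
    return p+d*((z-p[2])/d[:,2])[:,None]
def proj(C,P):
    K,Rm,p=C; q=(K@Rm.T@(np.atleast_2d(P)-p).T).T
    return q[:,:2]/q[:,2:]
E
python3 - <<'E'
from h import *
print(bot.get_state())
for n in ['scene','top']:
    print(n,bot.camera_model(n))
    save(bot.snapshot(n),n+'1.png')
    for q in ['strip','heater','latch','rack','flask_mid','vial_blue_mid','beaker_mid','latch_post']:
        for r in bot.trace(q,n): print(n,q,round(r['confidence'],2),r['extent'])
print(bot.camera_model('wrist'))
E
```

```text
{'t': 0.0, 'joint_positions': array([-1.20749905,  0.61590177, -0.01261224,  1.42489381,  0.00810957,
        1.10339204, -0.04039769]), 'joint_velocities': array([-0.00066614, -0.00038434,  0.00093848, -0.00141773, -0.00033564,
       -0.00106319, -0.0001374 ]), 'joint_efforts': array([-5.01835511e-04, -4.58928502e+01,  2.08791364e-01, -1.65743637e+01,
       -6.11468568e-02,  2.03341566e-02,  2.37856666e-04]), 'tool_pos': array([0.24670647, 0.60053675, 0.22849417]), 'tool_rot': array([ 1.93632723e-01,  9.81073264e-01, -1.25257846e-03, -2.23114368e-04]), 'wrist_force': array([-0.51573349,  0.1171136 ,  0.22609978]), 'ft_torque': array([0.01521336, 0.01214534, 0.0331493 ]), 'width': 0.09290045539246126}
scene {'mtx': array([[475.87303813,   0.        , 289.53599773],
       [  0.        , 475.87303813, 204.43616679],
       [  0.        ,   0.        ,   1.        ]]), 'position': array([-0.38072709, -1.2520582 ,  1.02786333]), 'orientation': array([ 0.82838377, -0.30789921,  0.16428071, -0.43816693])}
scene strip 0.96 [339.5, 297.1, 367.0, 330.3]
scene strip 0.77 [266.2, 209.1, 294.
[... 951 characters left out ...]
id 0.37 [239.9, 242.6, 247.8, 253.4]
top beaker_mid 0.47 [332.1, 201.7, 343.8, 219.9]
top beaker_mid 0.22 [190.1, 175.3, 251.1, 238.9]
top latch_post 0.59 [194.6, 196.4, 208.5, 202.2]
{'mtx': array([[366.77855703,   0.        , 279.49974804],
       [  0.        , 366.77855703, 207.41978859],
       [  0.        ,   0.        ,   1.        ]]), 'hand_eye': array([[ 8.56750611e-04, -9.62154803e-01, -2.72502110e-01,
         7.57377187e-02],
       [ 9.99999388e-01,  6.33766137e-04,  9.06301068e-04,
        -1.04256298e-04],
       [-6.99299316e-04, -2.72502720e-01,  9.62154758e-01,
        -1.55477691e-01],
       [ 0.00000000e+00,  0.00000000e+00,  0.00000000e+00,
         1.00000000e+00]])}
```

Run:
```python
from h import *
a=cv2.imread('pics/scene1.png')[140:350,170:400]; b=cv2.imread('pics/top1.png')[150:330,170:420]
a=cv2.resize(a,(500,456),interpolation=3); cv2.imwrite('pics/a.png',cv2.resize(cv2.imread('pics/scene1.png')[145:340,185:385],(800,600)[:1]+(600,),interpolation=2) if 0 else cv2.resize(cv2.imread('pics/scene1.png')[145:340,190:390],None,fx=3,fy=3,interpolation=2))
cv2.imwrite('pics/b.png',cv2.resize(b,None,fx=3,fy=3,interpolation=2))
C=cam('top')
for n,uv,z in [('green/far strip',(388,306),.07),('heater',(221,206),.08),('rack',(296,242),.05),('flask',(267,174),.055),('vial',(244,248),.03),('beaker',(338,211),.035),('post',(201,199),.1045)]: print(n,px2z(C,uv,z).round(3))
```

```text
green/far strip [[ 0.35  -0.656  0.07 ]]
heater [[0.491 0.09  0.08 ]]
rack [[ 0.467 -0.242  0.05 ]]
flask [[ 0.699 -0.026  0.055]]
vial [[ 0.374 -0.055  0.03 ]]
beaker [[ 0.658 -0.355  0.035]]
post [[0.482 0.17  0.105]]
```

View pics/a.png

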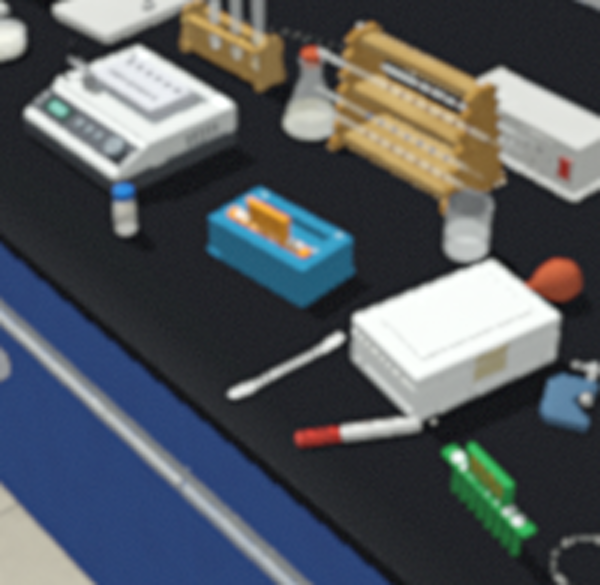

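View pics/b.png

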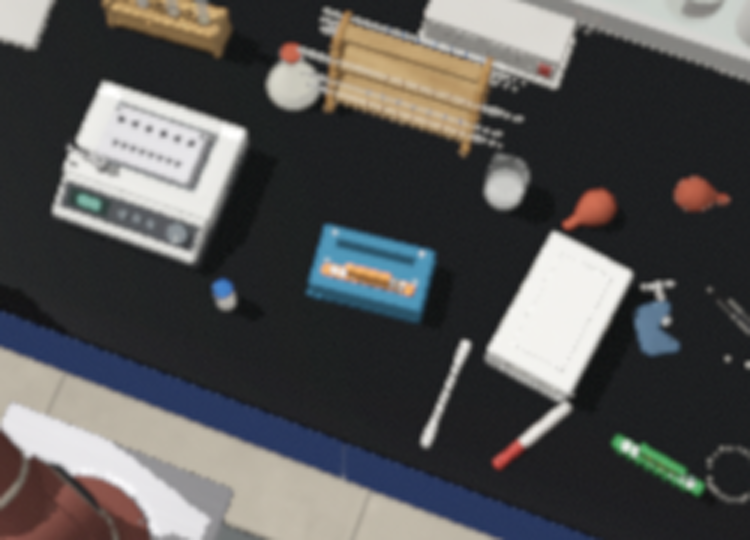

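The top view (crop ×3, offset 170,150) shows these look-alikes:
- The orange strip, in the blue rack's near slot at about (293,243).
- A green strip lying at (388,306), which is a decoy and stays put.
- Orange-red bulbs at (368,220) and (401,214), which are not strips.

I choose the orange strip. The heater is at (221,206) and its latch is at (200,203). I'll look at the heater first with the wrist camera, on the way to the rack.

>>> {"method": "drive_tool", "body": {"series": [{"tz": -20}, {"tx": -30, "ty": -30, "tz": -50}, {"tx": -396, "ty": -378, "tz": -52}, {"tx": -396, "ty": -378, "tz": -52}, {"tx": -396, "ty": -378, "tz": -52}, {"tx": -396, "ty": -378, "tz": -52}, {"tx": -396, "ty": -378, "tz": -52}, {"tx": -396, "ty": -378, "tz": -52}, {"tx": -396, "ty": -378, "tz": -52}, {"tx": -396, "ty": -378, "tz": -52}, {"tx": -396, "ty": -378, "tz": -52}, {"tx": -396, "ty": -378, "tz": -52}]}}

```text
validation failed for argument at $.se...
```

Run:
```python
from h import *
print(bot.get_state()['tool_pos'])
C=cam('wrist')
im=bot.snapshot('wrist'); save(im,'w1.png'); np.savez('w1.npz',K=C[0],R=C[1],p=C[2])
for q in ['heater','latch','latch_post','vial_blue_mid','flask_mid']:
    for r in bot.trace(q,'wrist'): print(q,round(r['confidence'],2),r['extent'])
```

```text
[0.24694679 0.6012354  0.22966288]
```

View pics/w1.png

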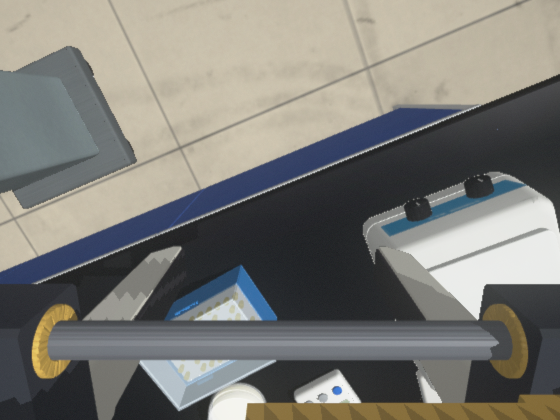

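The wrist picture shows the start position: floor, other bench items, and gripper fingers below row 300. The move was refused on format, so I'm resending it with every key filled in.

>>> {"method": "drive_tool", "body": {"series": [{"tx": 0, "ty": 0, "tz": -20, "wx": 0, "wy": 0, "wz": 0, "hand": 0}, {"tx": -30, "ty": -30, "tz": -50, "wx": 0, "wy": 0, "wz": 0, "hand": 0}]}}

```text
t: 1.37
tool_pos: [0.2541, 0.5739, 0.271]
tool_rot: [0.189, 0.982, -0.001, -0.003]
wrist_force: [-0.7, 0.9, -0.1]
width: 0.0928
```

>>> {"method": "drive_tool", "body": {"series": [{"tx": -408, "ty": -343, "tz": 0, "wx": 0, "wy": 0, "wz": 0, "hand": 0}, {"tx": -408, "ty": -343, "tz": 0, "wx": 0, "wy": 0, "wz": 0, "hand": 0}, {"tx": -408, "ty": -343, "tz": 0, "wx": 0, "wy": 0, "wz": 0, "hand": 0}, {"tx": -408, "ty": -343, "tz": 0, "wx": 0, "wy": 0, "wz": 0, "hand": 0}, {"tx": -408, "ty": -343, "tz": 0, "wx": 0, "wy": 0, "wz": 0, "hand": 0}, {"tx": -408, "ty": -343, "tz": 0, "wx": 0, "wy": 0, "wz": 0, "hand": 0}, {"tx": -408, "ty": -343, "tz": 0, "wx": 0, "wy": 0, "wz": 0, "hand": 0}, {"tx": -408, "ty": -343, "tz": 0, "wx": 0, "wy": 0, "wz": 0, "hand": 0}, {"tx": -408, "ty": -343, "tz": 0, "wx": 0, "wy": 0, "wz": 0, "hand": 0}, {"tx": -408, "ty": -343, "tz": 0, "wx": 0, "wy": 0, "wz": 0, "hand": 0}, {"tx": -408, "ty": -343, "tz": 0, "wx": 0, "wy": 0, "wz": 0, "hand": 0}, {"tx": -408, "ty": -343, "tz": 0, "wx": 0, "wy": 0, "wz": 0, "hand": 0}]}}

```text
t: 2.37
tool_pos: [0.4925, 0.1249, 0.2741]
tool_rot: [0.194, 0.981, 0.0, 0.0]
wrist_force: [-0.2, 0.2, -0.3]
width: 0.0929
```

>>> {"method": "drive_tool", "body": {"series": [{"tx": -15, "ty": -12, "tz": 0, "wx": 0, "wy": 0, "wz": 0, "hand": 0}, {"tx": -15, "ty": -12, "tz": 0, "wx": 0, "wy": 0, "wz": 0, "hand": 0}, {"tx": -15, "ty": -12, "tz": 0, "wx": 0, "wy": 0, "wz": 0, "hand": 0}]}}

```text
t: 2.62
tool_pos: [0.5014, 0.1091, 0.2737]
tool_rot: [0.195, 0.981, 0.0, -0.0]
wrist_force: [-0.0, 0.4, -0.1]
width: 0.0927
```

Run:
```python
from h import *
print(bot.get_state()['tool_pos'])
C=cam('wrist')
im=bot.snapshot('wrist'); save(im,'w2.png'); np.savez('w2.npz',K=C[0],R=C[1],p=C[2])
for q in ['heater','latch','latch_post','vial_blue_mid','flask_mid']:
    for r in bot.trace(q,'wrist'): print(q,round(r['confidence'],2),r['extent'])
```

```text
[0.50143127 0.10908058 0.27371702]
heater 0.58 [150.5, 49.7, 407.0, 296.8]
heater 0.33 [0.0, 229.5, 37.5, 263.0]
latch 0.87 [310.2, 120.0, 378.6, 149.4]
latch_post 0.89 [314.3, 121.6, 376.3, 150.3]
latch_post 0.44 [2.0, 229.7, 38.4, 260.3]
vial_blue_mid 0.95 [68.8, 114.9, 119.3, 140.2]
flask_mid 0.92 [225.9, 358.4, 272.1, 420.0]
```

View pics/w2.png

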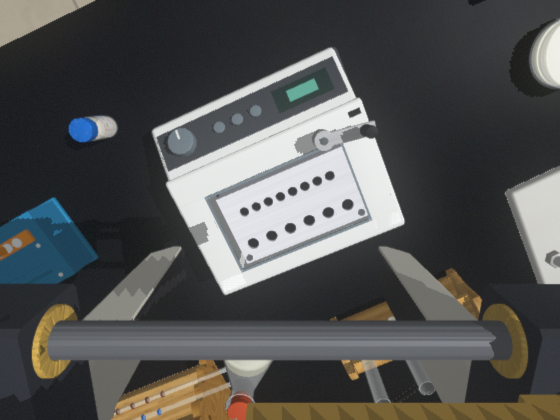

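The wrist view shows the heater, with the front row of 8 wells from (244,212) to (330,176). The wide wells lie below them, the latch pin is at (322,140), the post is at (368,130), and the vial is at (92,128). Next I'll measure the wells.

```bash
cat > wells.py <<'E'
from h import *
def wells(im,C,poly,amax=200,thr=70):
    g=cv2.cvtColor(im,cv2.COLOR_RGB2GRAY); m=np.zeros_like(g); cv2.fillPoly(m,[np.array(poly,np.int32)],255)
    b=((g<thr)&(m>0)).astype(np.uint8)
    n,_,st,_=cv2.connectedComponentsWithStats(b,connectivity=4); lab=_ if False else cv2.connectedComponents(b,connectivity=4)[1]
    out=[]
    for i in range(1,n):
        if 20<st[i,4]<amax:
            w=np.clip(110.-g,0,None)*cv2.dilate((lab==i).astype(np.uint8),np.ones((3,3)))
            y,x=np.nonzero(w); ww=w[y,x]; out.append((*(np.array([x@ww,y@ww])/ww.sum()),st[i,4]))
    return np.array(out)
E
python3 - <<'E'
from wells import *
f=np.load('w2.npz'); C=(f['K'],f['R'],f['p']); im=cv2.imread('pics/w2.png')[...,::-1]
w=wells(im,C,[(222,205),(335,158),(350,180),(240,228)]); print(w.round(1))
w=w[np.argsort(w[:,0])]; P=px2z(C,w[:,:2],.08); print(P.round(4)); print('pitch',np.linalg.norm(np.diff(P,axis=0),axis=1)*1e3)
d=P[-1]-P[0]; yaw=np.arctan2(d[1],d[0]); print('mid',P.mean(0),'row yaw deg',np.degrees(yaw))
# pin & post
print('pin',px2z(C,(322,140),.095),'post top',px2z(C,(369,129),.1175),'vial',px2z(C,(84,130),.055))
# rough rack via image
print('rack corners', px2z(C,[(55,199),(97,259)],.05))
E
```

```text
[[329.3 175.2  37. ]
 [316.7 180.5  36. ]
 [304.4 185.7  35. ]
 [292.1 190.8  35. ]
 [279.9 196.   33. ]
 [267.9 201.   32. ]
 [255.8 206.1  30. ]
 [244.  211.1  28. ]]
[[0.5129 0.0665 0.08  ]
 [0.5127 0.0794 0.08  ]
 [0.5124 0.0924 0.08  ]
 [0.5123 0.1053 0.08  ]
 [0.512  0.1183 0.08  ]
 [0.5118 0.1313 0.08  ]
 [0.5116 0.1442 0.08  ]
 [0.5114 0.1572 0.08  ]]
pitch [12.9512183  13.02757502 12.90862174 12.98118161 12.94132448 12.96355005
 13.03258785]
mid [0.51214704 0.11183072 0.08      ] row yaw deg 90.98448909270945
pin [[0.47528813 0.16153403 0.095     ]] post top [[0.47881992 0.19932468 0.1175    ]] vial [[ 0.38034579 -0.05214642  0.055     ]]
rack corners [[ 0.43057217 -0.12052305  0.05      ]
 [ 0.50814429 -0.11427025  0.05      ]]
```

Measured pitch is 12.97 mm, so the scale holds. The well row's middle is at (0.5121, 0.1118) and its yaw is about 1°. Next is the rack, turning the jaws across the strip on the way.

>>> {"method": "drive_tool", "body": {"series": [{"tx": -86, "ty": -342, "tz": -6, "wx": 0, "wy": 0, "wz": 1.13, "hand": 0}, {"tx": -86, "ty": -342, "tz": -6, "wx": 0, "wy": 0, "wz": 1.13, "hand": 0}, {"tx": -86, "ty": -342, "tz": -6, "wx": 0, "wy": 0, "wz": 1.13, "hand": 0}, {"tx": -86, "ty": -342, "tz": -6, "wx": 0, "wy": 0, "wz": 1.13, "hand": 0}, {"tx": -86, "ty": -342, "tz": -6, "wx": 0, "wy": 0, "wz": 1.13, "hand": 0}, {"tx": -86, "ty": -342, "tz": -6, "wx": 0, "wy": 0, "wz": 1.13, "hand": 0}, {"tx": -86, "ty": -342, "tz": -6, "wx": 0, "wy": 0, "wz": 1.13, "hand": 0}, {"tx": -86, "ty": -342, "tz": -6, "wx": 0, "wy": 0, "wz": 1.13, "hand": 0}, {"tx": -86, "ty": -342, "tz": -6, "wx": 0, "wy": 0, "wz": 1.13, "hand": 0}, {"tx": -86, "ty": -342, "tz": -6, "wx": 0, "wy": 0, "wz": 1.13, "hand": 0}, {"tx": -86, "ty": -342, "tz": -6, "wx": 0, "wy": 0, "wz": 1.13, "hand": 0}, {"tx": -86, "ty": -342, "tz": -6, "wx": 0, "wy": 0, "wz": 1.13, "hand": 0}]}}

```text
t: 3.92
tool_pos: [0.4515, -0.2368, 0.2794]
tool_rot: [0.687, 0.727, 0.001, -0.001]
wrist_force: [0.0, -0.2, 0.7]
width: 0.0931
```

Run:
```python
from h import *
s=bot.get_state();print(s['tool_pos'],s['joint_positions'].round(2),np.abs(s['joint_velocities']).max())
C=cam('wrist')
im=bot.snapshot('wrist'); save(im,'w3.png'); np.savez('w3.npz',K=C[0],R=C[1],p=C[2])
for q in ['rack','strip','strip_grip']:
    for r in bot.trace(q,'wrist'): print(q,round(r['confidence'],2),r['extent'])
```

```text
[ 0.4515036  -0.23683713  0.27943662] [ 0.1   0.37  0.48  1.76 -0.2   1.06  0.71] 0.01297623999451588
rack 0.97 [261.0, 90.9, 346.6, 237.0]
strip 0.62 [281.9, 109.9, 300.2, 225.8]
strip_grip 0.88 [278.4, 107.6, 301.8, 228.3]
```

View pics/w3.png

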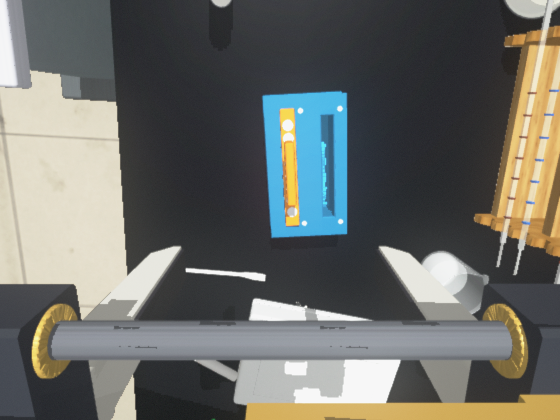

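The wrist view shows the orange strip in the blue rack's near slot, from (288,109) to (293,226), with the rib at about (290,175). The other slot is empty. Now I'll measure it and check a close crop.

Run:
```python
from h import *
f=np.load('w3.npz'); C=(f['K'],f['R'],f['p']); im=cv2.imread('pics/w3.png')
h=cv2.cvtColor(im,cv2.COLOR_BGR2HSV); m=cv2.inRange(h,(8,120,80),(28,255,255)); m[:, :265]=0;m[:,330:]=0;m[245:]=0;m[:95]=0
n,l,st,c=cv2.connectedComponentsWithStats(m); i=1+st[1:,4].argmax(); y,x=np.nonzero(m)
print(st[1:])
r0,r1=y.min(),y.max()
e=lambda r:np.array([x[y==r].mean(),r])
a,b=e(r0+2)-[0,2.5],e(r1-2)+[0,2.5]
P=px2z(C,[a,b],.055);print(a,b,P,'len',np.linalg.norm(P[1]-P[0]),'mid',P.mean(0),'yaw',np.degrees(np.arctan2(*(P[0]-P[1])[[1,0]])))
# rack corners
Q=px2z(C,[(264,95),(346,92),(272,237),(347,234)],.05);print(Q.round(4),Q.mean(0))
D=(P[0]-P[1])/np.linalg.norm(P[0]-P[1]); M=P.mean(0)
X=np.array([D[1],-D[0],0])
rib=[M+[0,0,.031]+sx*.0045*X+sy*.031*D for sx,sy in[(-1,-1),(1,-1),(1,1),(-1,1)]]
bar=[M+sx*.0075*X+sy*.062*D for sx,sy in[(-1,-1),(1,-1),(1,1),(-1,1)]]
cr=cv2.resize(im[90:245,240:370],None,fx=4,fy=4,interpolation=cv2.INTER_CUBIC)
for q,col in((rib,(0,0,255)),(bar,(255,255,0))): cv2.polylines(cr,[((proj(C,q)-[240,90]+.5)*4).astype(np.int32)],True,col,1)
cv2.imwrite('pics/w3c.png',cr[:600])
```

```text
[[ 280  109   19  117 1285]]
[286.5 108.5] [292.  225.5] [[ 0.45452096 -0.16508626  0.055     ]
 [ 0.46812147 -0.28780149  0.055     ]] len 0.12346660132503738 mid [ 0.46132121 -0.22644387  0.055     ] yaw 96.32427252400267
[[ 0.4313 -0.1533  0.05  ]
 [ 0.5131 -0.1458  0.05  ]
 [ 0.447  -0.3042  0.05  ]
 [ 0.5302 -0.2959  0.05  ]] [ 0.48039583 -0.22483243  0.05      ]
```

View pics/w3c.png

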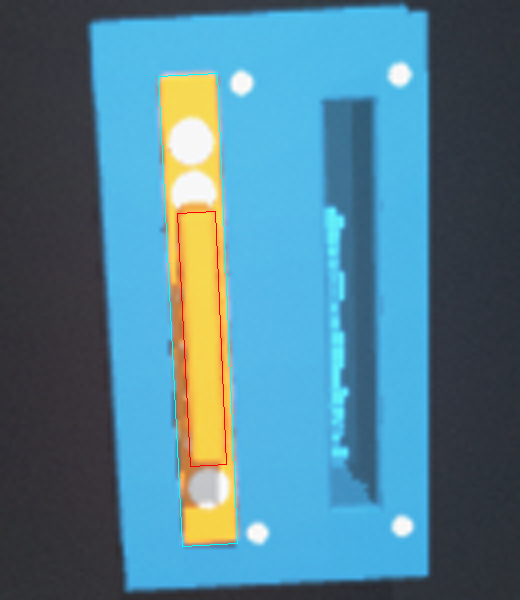

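The overlay lies on the rib and bar, and the measured bar length is 123.5 mm against 124. The strip is at (0.4613, −0.2264) with yaw 6.3°. I'll descend above it.

>>> {"method": "drive_tool", "body": {"series": [{"tx": 9.8, "ty": 10.4, "tz": 0, "wx": 0, "wy": 0, "wz": -0.053, "hand": 0}, {"tx": 9.8, "ty": 10.4, "tz": 40, "wx": 0, "wy": 0, "wz": -0.053, "hand": 0}, {"tx": 9.8, "ty": 10.4, "tz": 80, "wx": 0, "wy": 0, "wz": -0.053, "hand": 0}, {"tx": 9.8, "ty": 10.4, "tz": 120, "wx": 0, "wy": 0, "wz": -0.053, "hand": 0}, {"tx": 9.8, "ty": 10.4, "tz": 150, "wx": 0, "wy": 0, "wz": -0.053, "hand": 0}, {"tx": 9.8, "ty": 10.4, "tz": 160, "wx": 0, "wy": 0, "wz": -0.053, "hand": 0}, {"tx": 9.8, "ty": 10.4, "tz": 160, "wx": 0, "wy": 0, "wz": -0.053, "hand": 0}, {"tx": 9.8, "ty": 10.4, "tz": 160, "wx": 0, "wy": 0, "wz": -0.053, "hand": 0}]}}

```text
t: 4.78
tool_pos: [0.4618, -0.2286, 0.1204]
tool_rot: [0.669, 0.744, 0.0, 0.001]
wrist_force: [0.1, 0.3, 0.4]
width: 0.093
```

>>> {"method": "drive_tool", "body": {"series": [{"tx": 2, "ty": -0.3, "tz": 20, "wx": 0, "wy": 0, "wz": -0.004, "hand": 0}, {"tx": 2, "ty": -0.3, "tz": 38, "wx": 0, "wy": 0, "wz": -0.004, "hand": 0}, {"tx": 2, "ty": -0.3, "tz": 48, "wx": 0, "wy": 0, "wz": -0.004, "hand": 0}, {"tx": 2, "ty": -0.3, "tz": 48, "wx": 0, "wy": 0, "wz": -0.004, "hand": 0.2}, {"tx": 2, "ty": -0.3, "tz": 48, "wx": 0, "wy": 0, "wz": -0.004, "hand": 0.5}, {"tx": 2, "ty": -0.3, "tz": 48, "wx": 0, "wy": 0, "wz": -0.004, "hand": 0.7}], "force": 25}}

```text
t: 5.28
tool_pos: [0.4612, -0.2274, 0.0732]
tool_rot: [0.668, 0.744, 0.0, 0.001]
wrist_force: [0.5, -0.9, -0.4]
width: 0.0772
```

>>> {"method": "drive_tool", "body": {"series": [{"tx": 0, "ty": 0, "tz": 0, "wx": 0, "wy": 0, "wz": 0, "hand": 0.85}, {"tx": 0, "ty": 0, "tz": 0, "wx": 0, "wy": 0, "wz": 0, "hand": 1}, {"tx": 0, "ty": 0, "tz": 0, "wx": 0, "wy": 0, "wz": 0, "hand": 1}, {"tx": 0, "ty": 0, "tz": 0, "wx": 0, "wy": 0, "wz": 0, "hand": 1}, {"tx": 0, "ty": 0, "tz": 0, "wx": 0, "wy": 0, "wz": 0, "hand": 1}, {"tx": 0, "ty": 0, "tz": 0, "wx": 0, "wy": 0, "wz": 0, "hand": 1}]}}

```text
t: 5.78
tool_pos: [0.4602, -0.2268, 0.0718]
tool_rot: [0.668, 0.744, -0.0, 0.0]
wrist_force: [0.1, 0.6, -0.6]
width: 0.0373
```

>>> {"method": "drive_tool", "body": {"series": [{"tx": 0, "ty": 0, "tz": 0, "wx": 0, "wy": 0, "wz": 0, "hand": 1}, {"tx": 0, "ty": 0, "tz": 0, "wx": 0, "wy": 0, "wz": 0, "hand": 1}, {"tx": 0, "ty": 0, "tz": 0, "wx": 0, "wy": 0, "wz": 0, "hand": 1}, {"tx": 0, "ty": 0, "tz": 0, "wx": 0, "wy": 0, "wz": 0, "hand": 1}, {"tx": 0, "ty": 0, "tz": 0, "wx": 0, "wy": 0, "wz": 0, "hand": 1}, {"tx": 0, "ty": 0, "tz": 0, "wx": 0, "wy": 0, "wz": 0, "hand": 1}, {"tx": 0, "ty": 0, "tz": 0, "wx": 0, "wy": 0, "wz": 0, "hand": 1}, {"tx": 0, "ty": 0, "tz": 0, "wx": 0, "wy": 0, "wz": 0, "hand": 1}], "force": 25}}

```text
t: 6.45
tool_pos: [0.4601, -0.2267, 0.0717]
tool_rot: [0.668, 0.744, -0.0, -0.0]
wrist_force: [0.7, 0.3, -0.5]
width: 0.0091
```

Gripped at 9.1 mm, which matches the rib. Lifting.

>>> {"method": "drive_tool", "body": {"series": [{"tx": 0, "ty": 0, "tz": -10, "wx": 0, "wy": 0, "wz": 0, "hand": 1}, {"tx": 0, "ty": 0, "tz": -25, "wx": 0, "wy": 0, "wz": 0, "hand": 1}, {"tx": 0, "ty": 0, "tz": -45, "wx": 0, "wy": 0, "wz": 0, "hand": 1}, {"tx": 0, "ty": 0, "tz": -70, "wx": 0, "wy": 0, "wz": 0, "hand": 1}, {"tx": 0, "ty": 0, "tz": -100, "wx": 0, "wy": 0, "wz": 0, "hand": 1}, {"tx": 0, "ty": 0, "tz": -130, "wx": 0, "wy": 0, "wz": 0, "hand": 1}, {"tx": 0, "ty": 0, "tz": -155, "wx": 0, "wy": 0, "wz": 0, "hand": 1}, {"tx": 0, "ty": 0, "tz": -165, "wx": 0, "wy": 0, "wz": 0, "hand": 1}, {"tx": 0, "ty": 0, "tz": -165, "wx": 0, "wy": 0, "wz": 0, "hand": 1}]}}

```text
t: 7.2
tool_pos: [0.4612, -0.2276, 0.2394]
tool_rot: [0.668, 0.744, 0.001, 0.003]
wrist_force: [-0.3, -0.1, -0.6]
width: 0.0091
```

Run:
```python
from h import *
s=bot.get_state();p=s['tool_pos'];M=R.from_quat(s['tool_rot']).as_matrix();print(p,M.round(3),s['wrist_force'],s['ft_torque'],s['width'])
t=np.array([.5121,.1118,.23]); print('shift mm',(M.T@(t-p)*1e3).round(1), 'yaw',np.degrees(np.arctan2(M[1,0],M[0,0])), 'to go wz',-np.radians(90.98-np.degrees(np.arctan2(M[1,0],M[0,0]))))
```

```text
[ 0.46118013 -0.22758081  0.23940242] [[-0.108  0.994  0.005]
 [ 0.994  0.108 -0.002]
 [-0.003  0.005 -1.   ]] [-0.29527709 -0.06397044 -0.6076607 ] [-0.08632253  0.06755468 -0.01442786] 0.009116635675297146
shift mm [331.9  87.1   9. ] yaw 96.18205704746669 to go wz 0.09079302335486854
```

>>> {"method": "drive_tool", "body": {"series": [{"tx": 15, "ty": 4, "tz": 0, "wx": 0, "wy": 0, "wz": 0, "hand": 1}, {"tx": 45, "ty": 12, "tz": 0, "wx": 0, "wy": 0, "wz": 0.02, "hand": 1}, {"tx": 80, "ty": 21, "tz": 0, "wx": 0, "wy": 0, "wz": 0.04, "hand": 1}, {"tx": 118, "ty": 31, "tz": 0, "wx": 0, "wy": 0, "wz": 0.06, "hand": 1}, {"tx": 156, "ty": 41, "tz": 0, "wx": 0, "wy": 0, "wz": 0.09, "hand": 1}, {"tx": 194, "ty": 51, "tz": 0, "wx": 0, "wy": 0, "wz": 0.09, "hand": 1}, {"tx": 232, "ty": 61, "tz": 0, "wx": 0, "wy": 0, "wz": 0.09, "hand": 1}, {"tx": 268, "ty": 70, "tz": 0, "wx": 0, "wy": 0, "wz": 0.09, "hand": 1}, {"tx": 300, "ty": 79, "tz": 0, "wx": 0, "wy": 0, "wz": 0.09, "hand": 1}, {"tx": 322, "ty": 85, "tz": 0, "wx": 0, "wy": 0, "wz": 0.09, "hand": 1}, {"tx": 332, "ty": 87, "tz": 0, "wx": 0, "wy": 0, "wz": 0.09, "hand": 1}, {"tx": 332, "ty": 87, "tz": 0, "wx": 0, "wy": 0, "wz": 0.09, "hand": 1}]}}

```text
t: 8.2
tool_pos: [0.5097, 0.1155, 0.2348]
tool_rot: [0.699, 0.715, -0.001, -0.001]
wrist_force: [-0.2, -0.3, -1.2]
width: 0.0091
```

>>> {"method": "drive_tool", "body": {"series": [{"tx": 0, "ty": 0, "tz": 0, "wx": 0, "wy": 0, "wz": 0, "hand": 1}, {"tx": 0, "ty": 0, "tz": 0, "wx": 0, "wy": 0, "wz": 0, "hand": 1}, {"tx": 0, "ty": 0, "tz": 0, "wx": 0, "wy": 0, "wz": 0, "hand": 1}]}}

```text
t: 8.45
tool_pos: [0.5107, 0.1099, 0.2367]
tool_rot: [0.702, 0.712, -0.001, 0.0]
wrist_force: [0.3, -0.3, -1.6]
width: 0.0088
```

Run:
```python
from h import *
C=cam('wrist'); im=bot.snapshot('wrist'); save(im,'w4.png'); np.savez('w4.npz',K=C[0],R=C[1],p=C[2])
s=bot.get_state();p=s['tool_pos'];M=R.from_quat(s['tool_rot']).as_matrix();print(p,M.round(4))
```

```text
[0.51077618 0.11033321 0.23676885] [[-1.420e-02  9.999e-01 -1.000e-04]
 [ 9.999e-01  1.420e-02 -9.000e-04]
 [-9.000e-04 -1.000e-04 -1.000e+00]]
```

View pics/w4.png

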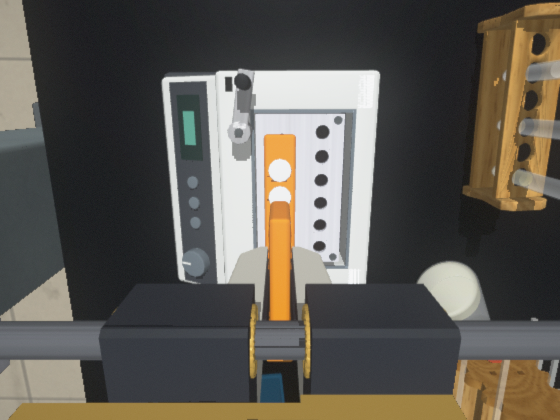

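The strip hangs straight under the gripper over the block, with its bar end at (280,135). The wide wells are at x≈320, the latch is open at (240,130), and the flask is at (455,290). I'll measure the strip in the hand and cross-check the block from this view.

Run:
```python
from wells import *
f=np.load('w2.npz'); C2=(f['K'],f['R'],f['p']); i2=cv2.imread('pics/w2.png')[...,::-1]
f=np.load('w4.npz'); C4=(f['K'],f['R'],f['p']); i4=cv2.imread('pics/w4.png')[...,::-1]
a=wells(i2,C2,[(243,240),(352,195),(360,210),(250,254)]);b=wells(i4,C4,[(312,120),(333,120),(330,252),(310,252)],400)
A=px2z(C2,a[np.argsort(a[:,0]),:2],.08);B=px2z(C4,b[np.argsort(-b[:,1]),:2],.08)
print(A.round(4),B.round(4),A.mean(0),B.mean(0))
h=cv2.cvtColor(i4,cv2.COLOR_RGB2HSV); m=cv2.inRange(h,(8,150,120),(24,255,255)); m[:120]=0;m[205:]=0;m[:,:255]=0;m[:,305:]=0
top=np.nonzero(m[:,280])[0].min(); print('end row',top)
s=.2368-.0167
for r in (140,148,156,185,195):
    x=np.nonzero(m[r])[0]; P=px2z(C4,[(x.min()-.5,r),(x.max()+.5,r)],s); print(r,P.mean(0).round(4),'w',P[1,0]-P[0,0])
print('end',px2z(C4,(280,top-.5),s))
```

```text
[[0.5469 0.0614 0.08  ]
 [0.5466 0.0818 0.08  ]
 [0.5462 0.1022 0.08  ]
 [0.5459 0.1226 0.08  ]
 [0.5455 0.1431 0.08  ]
 [0.5452 0.1636 0.08  ]] [[0.5472 0.0615 0.08  ]
 [0.5469 0.082  0.08  ]
 [0.5465 0.1023 0.08  ]
 [0.5462 0.1227 0.08  ]
 [0.5458 0.1432 0.08  ]
 [0.5455 0.1636 0.08  ]] [0.54605611 0.11244946 0.08      ] [0.54633503 0.11255255 0.08      ]
end row 135
140 [0.5098 0.1694 0.2201] w 0.013892724440718207
148 [0.5099 0.1657 0.2201] w 0.013974980674205773
156 [0.5099 0.162  0.2201] w 0.014058216756869357
185 [0.5101 0.1481 0.2201] w 0.014368442710661622
195 [0.51   0.1432 0.2201] w 0.013996006274271555
end [[0.51002908 0.17191476 0.2201    ]]
```

Both views agree on the block to within 0.3 mm, and the strip sits centred under the TCP. Descending to a few mm above the block.

>>> {"method": "drive_tool", "body": {"series": [{"tx": 2, "ty": 1.5, "tz": 5, "wx": 0, "wy": 0, "wz": -0.003, "hand": 1}, {"tx": 2, "ty": 1.5, "tz": 20, "wx": 0, "wy": 0, "wz": -0.003, "hand": 1}, {"tx": 2, "ty": 1.5, "tz": 40, "wx": 0, "wy": 0, "wz": -0.003, "hand": 1}, {"tx": 2, "ty": 1.5, "tz": 60, "wx": 0, "wy": 0, "wz": -0.003, "hand": 1}, {"tx": 2, "ty": 1.5, "tz": 75, "wx": 0, "wy": 0, "wz": -0.003, "hand": 1}, {"tx": 2, "ty": 1.5, "tz": 82, "wx": 0, "wy": 0, "wz": -0.003, "hand": 1}, {"tx": 2, "ty": 1.5, "tz": 84, "wx": 0, "wy": 0, "wz": -0.003, "hand": 1}, {"tx": 2, "ty": 1.5, "tz": 84, "wx": 0, "wy": 0, "wz": -0.003, "hand": 1}, {"tx": 2, "ty": 1.5, "tz": 84, "wx": 0, "wy": 0, "wz": -0.003, "hand": 1}, {"tx": 2, "ty": 1.5, "tz": 84, "wx": 0, "wy": 0, "wz": -0.003, "hand": 1}]}}

```text
t: 9.33
tool_pos: [0.5131, 0.1147, 0.1537]
tool_rot: [0.7, 0.714, 0.001, 0.001]
wrist_force: [-0.6, 0.0, -0.1]
width: 0.009
```

```bash
cat > st.py <<'E'
from h import *
s=bot.get_state();p=s['tool_pos'];M=R.from_quat(s['tool_rot']).as_matrix()
print('t',s['t'],'pos',p.round(4),'x-yaw',np.degrees(np.arctan2(M[1,0],M[0,0])).round(2),'tilt',M[:2,2].round(4),'F',s['wrist_force'].round(2),'T',s['ft_torque'].round(3),s['width'])
t=np.array([.5123,.1123,p[2]]); print('shift mm',(M.T@(t-p)*1e3).round(2))
E
python3 st.py
```

```text
t 9.3333 pos [0.5131 0.1147 0.1537] x-yaw 91.2 tilt [0.0021 0.0005] F [-0.57  0.05 -0.13] T [0.019 0.069 0.006] 0.008976486991246039
shift mm [-2.41 -0.85 -0.  ]
```

>>> {"method": "drive_tool", "body": {"series": [{"tx": -2.4, "ty": -0.8, "tz": 2, "wx": 0, "wy": 0, "wz": 0.004, "hand": 1}, {"tx": -2.4, "ty": -0.8, "tz": 4, "wx": 0, "wy": 0, "wz": 0.004, "hand": 1}, {"tx": -2.4, "ty": -0.8, "tz": 6, "wx": 0, "wy": 0, "wz": 0.004, "hand": 1}, {"tx": -2.4, "ty": -0.8, "tz": 6, "wx": 0, "wy": 0, "wz": 0.004, "hand": 1}, {"tx": -2.4, "ty": -0.8, "tz": 6, "wx": 0, "wy": 0, "wz": 0.004, "hand": 1}, {"tx": -2.4, "ty": -0.8, "tz": 6, "wx": 0, "wy": 0, "wz": 0.004, "hand": 1}]}}

```text
t: 9.83
tool_pos: [0.5116, 0.1123, 0.1467]
tool_rot: [0.701, 0.713, -0.0, -0.0]
wrist_force: [0.7, 0.5, -1.3]
width: 0.0087
```

```bash
python3 st.py
```

```text
t 9.8333 pos [0.5116 0.1123 0.1467] x-yaw 90.98 tilt [-0.0001 -0.    ] F [ 0.66  0.51 -1.25] T [-0.081  0.015  0.012] 0.008716623931906219
shift mm [-0.05  0.73 -0.  ]
```

Now I'll feel downward slowly. Contact is expected near TCP z ≈ 0.1397.

>>> {"method": "drive_tool", "body": {"series": [{"tx": 0, "ty": 0.6, "tz": 1, "wx": 0, "wy": 0, "wz": 0, "hand": 1}, {"tx": 0, "ty": 0.6, "tz": 2, "wx": 0, "wy": 0, "wz": 0, "hand": 1}, {"tx": 0, "ty": 0.6, "tz": 3, "wx": 0, "wy": 0, "wz": 0, "hand": 1}, {"tx": 0, "ty": 0.6, "tz": 4, "wx": 0, "wy": 0, "wz": 0, "hand": 1}, {"tx": 0, "ty": 0.6, "tz": 5, "wx": 0, "wy": 0, "wz": 0, "hand": 1}, {"tx": 0, "ty": 0.6, "tz": 6, "wx": 0, "wy": 0, "wz": 0, "hand": 1}, {"tx": 0, "ty": 0.6, "tz": 6, "wx": 0, "wy": 0, "wz": 0, "hand": 1}, {"tx": 0, "ty": 0.6, "tz": 6, "wx": 0, "wy": 0, "wz": 0, "hand": 1}]}}

```text
t: 10.5
tool_pos: [0.5121, 0.1123, 0.1406]
tool_rot: [0.701, 0.713, -0.0, -0.0]
wrist_force: [0.1, -0.4, -1.4]
width: 0.0086
```

```bash
python3 st.py
```

```text
t 10.5 pos [0.5121 0.1123 0.1406] x-yaw 90.97 tilt [-0.0002 -0.0001] F [ 0.07 -0.42 -1.43] T [-0.072  0.079  0.038] 0.008569550427605438
shift mm [ 0.01  0.18 -0.  ]
```

>>> {"method": "drive_tool", "body": {"series": [{"tx": 0, "ty": 0.1, "tz": 0.5, "wx": 0, "wy": 0, "wz": 0, "hand": 1}, {"tx": 0, "ty": 0.1, "tz": 1, "wx": 0, "wy": 0, "wz": 0, "hand": 1}, {"tx": 0, "ty": 0.1, "tz": 1.5, "wx": 0, "wy": 0, "wz": 0, "hand": 1}, {"tx": 0, "ty": 0.1, "tz": 2, "wx": 0, "wy": 0, "wz": 0, "hand": 1}, {"tx": 0, "ty": 0.1, "tz": 2.5, "wx": 0, "wy": 0, "wz": 0, "hand": 1}, {"tx": 0, "ty": 0.1, "tz": 2.5, "wx": 0, "wy": 0, "wz": 0, "hand": 1}]}}

```text
t: 11.0
tool_pos: [0.5122, 0.1123, 0.1381]
tool_rot: [0.701, 0.713, -0.0, -0.0]
wrist_force: [0.6, -0.1, -0.9]
width: 0.009
```

>>> {"method": "drive_tool", "body": {"series": [{"tx": 0, "ty": 0, "tz": 0.5, "wx": 0, "wy": 0, "wz": 0, "hand": 1}, {"tx": 0, "ty": 0, "tz": 1, "wx": 0, "wy": 0, "wz": 0, "hand": 1}, {"tx": 0, "ty": 0, "tz": 1.5, "wx": 0, "wy": 0, "wz": 0, "hand": 1}, {"tx": 0, "ty": 0, "tz": 2, "wx": 0, "wy": 0, "wz": 0, "hand": 1}, {"tx": 0, "ty": 0, "tz": 2.5, "wx": 0, "wy": 0, "wz": 0, "hand": 1}, {"tx": 0, "ty": 0, "tz": 3, "wx": 0, "wy": 0, "wz": 0, "hand": 1}, {"tx": 0, "ty": 0, "tz": 3.5, "wx": 0, "wy": 0, "wz": 0, "hand": 1}]}}

```text
t: 11.58
tool_pos: [0.5122, 0.1123, 0.1346]
tool_rot: [0.701, 0.713, -0.0, -0.0]
wrist_force: [0.0, -1.4, -1.0]
width: 0.0091
```

```bash
python3 st.py
```

```text
t 11.5833 pos [0.5122 0.1123 0.1346] x-yaw 90.98 tilt [-0.0001 -0.    ] F [ 0.01 -1.4  -1.02] T [-0.101  0.098  0.029] 0.009101768008451411
shift mm [-0.01  0.05 -0.  ]
```

It's 5 mm below the block's top with no vertical force, so the tubes are in the wells. Continuing gently.

>>> {"method": "drive_tool", "body": {"series": [{"tx": 0, "ty": 0, "tz": 1, "wx": 0, "wy": 0, "wz": 0, "hand": 1}, {"tx": 0, "ty": 0, "tz": 2, "wx": 0, "wy": 0, "wz": 0, "hand": 1}, {"tx": 0, "ty": 0, "tz": 3, "wx": 0, "wy": 0, "wz": 0, "hand": 1}, {"tx": 0, "ty": 0, "tz": 4, "wx": 0, "wy": 0, "wz": 0, "hand": 1}, {"tx": 0, "ty": 0, "tz": 5, "wx": 0, "wy": 0, "wz": 0, "hand": 1}, {"tx": 0, "ty": 0, "tz": 6, "wx": 0, "wy": 0, "wz": 0, "hand": 1}, {"tx": 0, "ty": 0, "tz": 7, "wx": 0, "wy": 0, "wz": 0, "hand": 1}, {"tx": 0, "ty": 0, "tz": 8, "wx": 0, "wy": 0, "wz": 0, "hand": 1}]}}

```text
t: 12.25
tool_pos: [0.5122, 0.1123, 0.1266]
tool_rot: [0.701, 0.713, -0.0, -0.0]
wrist_force: [0.5, 0.3, -1.3]
width: 0.0089
```

```bash
python3 st.py
```

```text
t 12.25 pos [0.5122 0.1123 0.1266] x-yaw 90.98 tilt [-0.0001 -0.0001] F [ 0.49  0.33 -1.31] T [-0.054  0.086  0.005] 0.00893365069285856
shift mm [ 0.01  0.05 -0.  ]
```

Free of contact. Home should be at about 0.1017.

>>> {"method": "drive_tool", "body": {"series": [{"tx": 0, "ty": 0, "tz": 1.5, "wx": 0, "wy": 0, "wz": 0, "hand": 1}, {"tx": 0, "ty": 0, "tz": 3, "wx": 0, "wy": 0, "wz": 0, "hand": 1}, {"tx": 0, "ty": 0, "tz": 4.5, "wx": 0, "wy": 0, "wz": 0, "hand": 1}, {"tx": 0, "ty": 0, "tz": 6, "wx": 0, "wy": 0, "wz": 0, "hand": 1}, {"tx": 0, "ty": 0, "tz": 7.5, "wx": 0, "wy": 0, "wz": 0, "hand": 1}, {"tx": 0, "ty": 0, "tz": 9, "wx": 0, "wy": 0, "wz": 0, "hand": 1}, {"tx": 0, "ty": 0, "tz": 10.5, "wx": 0, "wy": 0, "wz": 0, "hand": 1}, {"tx": 0, "ty": 0, "tz": 12, "wx": 0, "wy": 0, "wz": 0, "hand": 1}]}}

```text
t: 12.92
tool_pos: [0.5123, 0.1123, 0.1146]
tool_rot: [0.701, 0.713, -0.0, 0.0]
wrist_force: [-0.5, 0.5, -1.3]
width: 0.0085
```

>>> {"method": "drive_tool", "body": {"series": [{"tx": 0, "ty": 0, "tz": 1.5, "wx": 0, "wy": 0, "wz": 0, "hand": 1}, {"tx": 0, "ty": 0, "tz": 3, "wx": 0, "wy": 0, "wz": 0, "hand": 1}, {"tx": 0, "ty": 0, "tz": 4.5, "wx": 0, "wy": 0, "wz": 0, "hand": 1}, {"tx": 0, "ty": 0, "tz": 6, "wx": 0, "wy": 0, "wz": 0, "hand": 1}, {"tx": 0, "ty": 0, "tz": 7.5, "wx": 0, "wy": 0, "wz": 0, "hand": 1}, {"tx": 0, "ty": 0, "tz": 9, "wx": 0, "wy": 0, "wz": 0, "hand": 1}, {"tx": 0, "ty": 0, "tz": 10, "wx": 0, "wy": 0, "wz": 0, "hand": 1}]}}

```text
t: 13.5
tool_pos: [0.5122, 0.1123, 0.1045]
tool_rot: [0.701, 0.713, -0.0, -0.0]
wrist_force: [-0.2, -0.1, -0.3]
width: 0.0088
```

```bash
python3 st.py
```

```text
t 13.5 pos [0.5122 0.1123 0.1045] x-yaw 90.98 tilt [-0.0003 -0.0001] F [-0.23 -0.06 -0.33] T [-0.08   0.037  0.037] 0.008837198455908657
shift mm [ 0.03  0.14 -0.  ]
```

Final few mm in 0.4 mm steps.

>>> {"method": "drive_tool", "body": {"series": [{"tx": 0, "ty": 0, "tz": 0.5, "wx": 0, "wy": 0, "wz": 0, "hand": 1}, {"tx": 0, "ty": 0, "tz": 1, "wx": 0, "wy": 0, "wz": 0, "hand": 1}, {"tx": 0, "ty": 0, "tz": 1.4, "wx": 0, "wy": 0, "wz": 0, "hand": 1}, {"tx": 0, "ty": 0, "tz": 1.8, "wx": 0, "wy": 0, "wz": 0, "hand": 1}, {"tx": 0, "ty": 0, "tz": 2.2, "wx": 0, "wy": 0, "wz": 0, "hand": 1}]}}

```text
t: 13.92
tool_pos: [0.5123, 0.1123, 0.1025]
tool_rot: [0.701, 0.713, 0.0, 0.0]
wrist_force: [-0.7, -0.9, -0.8]
width: 0.0088
```

>>> {"method": "drive_tool", "body": {"series": [{"tx": 0, "ty": 0, "tz": 0.2, "wx": 0, "wy": 0, "wz": 0, "hand": 1}, {"tx": 0, "ty": 0, "tz": 0.4, "wx": 0, "wy": 0, "wz": 0, "hand": 1}, {"tx": 0, "ty": 0, "tz": 0.4, "wx": 0, "wy": 0, "wz": 0, "hand": 1}]}}

```text
t: 14.17
tool_pos: [0.5122, 0.1123, 0.1021]
tool_rot: [0.701, 0.713, -0.0, -0.0]
wrist_force: [-0.0, 0.1, 0.0]
width: 0.0088
```

>>> {"method": "drive_tool", "body": {"series": [{"tx": 0, "ty": 0, "tz": 0.2, "wx": 0, "wy": 0, "wz": 0, "hand": 1}, {"tx": 0, "ty": 0, "tz": 0.4, "wx": 0, "wy": 0, "wz": 0, "hand": 1}, {"tx": 0, "ty": 0, "tz": 0.4, "wx": 0, "wy": 0, "wz": 0, "hand": 1}]}}

```text
t: 14.42
tool_pos: [0.5122, 0.1123, 0.1017]
tool_rot: [0.701, 0.713, -0.0, -0.0]
wrist_force: [-0.3, 0.8, -0.7]
width: 0.0088
```

>>> {"method": "drive_tool", "body": {"series": [{"tx": 0, "ty": 0, "tz": 0.2, "wx": 0, "wy": 0, "wz": 0, "hand": 1}, {"tx": 0, "ty": 0, "tz": 0.4, "wx": 0, "wy": 0, "wz": 0, "hand": 1}, {"tx": 0, "ty": 0, "tz": 0.4, "wx": 0, "wy": 0, "wz": 0, "hand": 1}]}}

```text
t: 14.67
tool_pos: [0.5123, 0.1123, 0.1016]
tool_rot: [0.701, 0.713, 0.0, -0.0]
wrist_force: [-0.6, -0.6, 2.8]
width: 0.009
```

It touched down at z=0.1017 with +2.8 N, exactly as predicted for home. Releasing and rising.

>>> {"method": "drive_tool", "body": {"series": [{"tx": 0, "ty": 0, "tz": 0, "wx": 0, "wy": 0, "wz": 0, "hand": 0.8}, {"tx": 0, "ty": 0, "tz": 0, "wx": 0, "wy": 0, "wz": 0, "hand": 0.5}, {"tx": 0, "ty": 0, "tz": 0, "wx": 0, "wy": 0, "wz": 0, "hand": 0.5}, {"tx": 0, "ty": 0, "tz": 0, "wx": 0, "wy": 0, "wz": 0, "hand": 0.5}, {"tx": 0, "ty": 0, "tz": 0, "wx": 0, "wy": 0, "wz": 0, "hand": 0.5}, {"tx": 0, "ty": 0, "tz": 0, "wx": 0, "wy": 0, "wz": 0, "hand": 0.5}]}}

```text
t: 15.17
tool_pos: [0.5123, 0.1123, 0.1012]
tool_rot: [0.701, 0.713, -0.0, -0.0]
wrist_force: [0.0, 0.2, -0.5]
width: 0.0435
```

>>> {"method": "drive_tool", "body": {"series": [{"tx": 0, "ty": 0, "tz": -5, "wx": 0, "wy": 0, "wz": 0, "hand": 0.5}, {"tx": 0, "ty": 0, "tz": -20, "wx": 0, "wy": 0, "wz": 0, "hand": 0.5}, {"tx": 0, "ty": 0, "tz": -50, "wx": 0, "wy": 0, "wz": 0, "hand": 0.5}, {"tx": 0, "ty": 0, "tz": -80, "wx": 0, "wy": 0, "wz": 0, "hand": 0.5}, {"tx": -20, "ty": 0, "tz": -110, "wx": 0, "wy": 0, "wz": 0, "hand": 0.5}, {"tx": -60, "ty": 0, "tz": -140, "wx": 0, "wy": 0, "wz": 0, "hand": 1}, {"tx": -60, "ty": 0, "tz": -140, "wx": 0, "wy": 0, "wz": 0, "hand": 1}, {"tx": -60, "ty": 0, "tz": -140, "wx": 0, "wy": 0, "wz": 0, "hand": 1}, {"tx": -60, "ty": 0, "tz": -140, "wx": 0, "wy": 0, "wz": 0, "hand": 1}, {"tx": -60, "ty": 0, "tz": -140, "wx": 0, "wy": 0, "wz": 0, "hand": 1}]}}

```text
t: 16.0
tool_pos: [0.5123, 0.0541, 0.24]
tool_rot: [0.7, 0.714, -0.001, -0.001]
wrist_force: [0.1, 0.4, 0.4]
width: 0.0179
```

```bash
python3 st.py
python3 - <<'E'
from h import *
C=cam('wrist'); im=bot.snapshot('wrist'); save(im,'w5.png'); np.savez('w5.npz',K=C[0],R=C[1],p=C[2])
for q in ['latch_post','latch','strip']:
    for r in bot.trace(q,'wrist'): print(q,round(r['confidence'],2),r['extent'])
E
```

```text
t 16.0 pos [0.5123 0.0541 0.24  ] x-yaw 91.09 tilt [-0.003   0.0009] F [0.05 0.41 0.42] T [-0.053  0.025 -0.001] 0.017918628746309843
shift mm [5.822e+01 1.110e+00 5.000e-02]
latch_post 0.87 [228.1, 0.0, 252.5, 71.2]
latch 0.91 [224.0, 0.0, 254.6, 71.0]
strip 0.78 [275.2, 44.5, 294.8, 196.1]
```

View pics/w5.png

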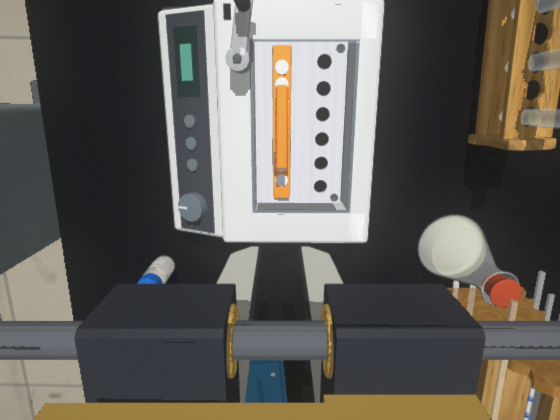

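The strip lies in the front well row, from (282,45) to (282,196). The latch is still open, with its pin at (237,59) and its post at (241,5). The flask and vial are in place. Next I'll triangulate the pin and post from the stored views and check that the strip is home.

```bash
python3 - <<'E'
from h import *
from scipy.optimize import least_squares
V={}
for k in ('w2','w4','w5'):
    f=np.load(k+'.npz'); V[k]=(f['K'],f['R'],f['p'])
def tri(o,P0,z=None):
    fx=lambda P: np.concatenate([(proj(V[k],P)[0]-uv) for k,uv in o.items()])
    s=least_squares(fx,P0); return s.x.round(4), s.fun.round(1)
print('pin',tri({'w2':(322,140),'w4':(238,132),'w5':(237,59)},[.475,.16,.1]))
print('post',tri({'w2':(370,129),'w4':(243,82),'w5':(241,5)},[.475,.2,.117]))
C=V['w5']; im=cv2.imread('pics/w5.png'); m=cv2.inRange(cv2.cvtColor(im,cv2.COLOR_BGR2HSV),(8,150,120),(24,255,255)); m[:,:262]=0;m[:,302:]=0;m[215:]=0
y,x=np.nonzero(m); print(y.min(),y.max())
P=px2z(C,[(282,y.min()-.5),(282,y.max()+.5)],.085); print(P,'len',P[0,1]-P[1,1],'mid',P.mean(0))
Z=im[:110,190:350]; cv2.imwrite('pics/w5c.png',cv2.resize(Z,None,fx=5,fy=5,interpolation=2))
E
python3 st.py
```

```text
pin (array([0.4763, 0.1626, 0.0875]), array([ 0.6, -0.3,  0.3,  0.1, -0.2,  0.4]))
post (array([0.4814, 0.2009, 0.0964]), array([-3.9,  0.5, -0.1,  0.1,  0.8, -3. ]))
46 197
[[0.51147163 0.17372243 0.085     ]
 [0.51414554 0.05114156 0.085     ]] len 0.12258087172349902 mid [0.51280859 0.112432   0.085     ]
t 16.2 pos [0.5127 0.0536 0.2401] x-yaw 91.1 tilt [-0.0025 -0.0001] F [-0.28 -0.06 -0.05] T [-0.034  0.098 -0.011] 0.002811284216139138
shift mm [ 5.873e+01  7.300e-01 -1.000e-02]
```

View pics/w5c.png

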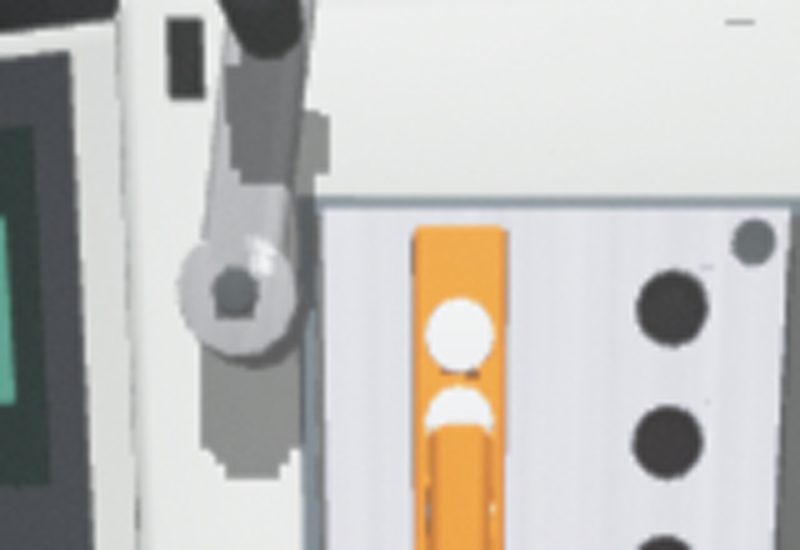

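The crop shows the bar flat in the block with the latch arm lying beside it, open and leaning about 5° toward +x. The pin is at about (0.476,0.162) and the post at about (0.479,0.200). I'll go behind the post with closed fingers.

>>> {"method": "drive_tool", "body": {"series": [{"tx": 149, "ty": -54, "tz": 0, "wx": 0, "wy": 0, "wz": -1.466, "hand": 1}, {"tx": 149, "ty": -54, "tz": 0, "wx": 0, "wy": 0, "wz": -1.466, "hand": 1}, {"tx": 149, "ty": -54, "tz": 0, "wx": 0, "wy": 0, "wz": -1.466, "hand": 1}, {"tx": 149, "ty": -54, "tz": 0, "wx": 0, "wy": 0, "wz": -1.466, "hand": 1}, {"tx": 149, "ty": -54, "tz": 0, "wx": 0, "wy": 0, "wz": -1.466, "hand": 1}, {"tx": 149, "ty": -54, "tz": 0, "wx": 0, "wy": 0, "wz": -1.466, "hand": 1}, {"tx": 149, "ty": -54, "tz": 0, "wx": 0, "wy": 0, "wz": -1.466, "hand": 1}, {"tx": 149, "ty": -54, "tz": 0, "wx": 0, "wy": 0, "wz": -1.466, "hand": 1}, {"tx": 149, "ty": -54, "tz": 0, "wx": 0, "wy": 0, "wz": -1.466, "hand": 1}, {"tx": 149, "ty": -54, "tz": 0, "wx": 0, "wy": 0, "wz": -1.466, "hand": 1}, {"tx": 149, "ty": -54, "tz": 0, "wx": 0, "wy": 0, "wz": -1.466, "hand": 1}, {"tx": 149, "ty": -54, "tz": 0, "wx": 0, "wy": 0, "wz": -1.466, "hand": 1}]}}

```text
t: 17.2
tool_pos: [0.4563, 0.2008, 0.2407]
tool_rot: [0.041, 0.999, -0.0, -0.001]
wrist_force: [0.3, 0.8, 0.2]
width: 0.0005
```

>>> {"method": "drive_tool", "body": {"series": [{"tx": 0, "ty": 0, "tz": 20, "wx": 0, "wy": 0, "wz": -0.01, "hand": 1}, {"tx": 0, "ty": 0, "tz": 50, "wx": 0, "wy": 0, "wz": -0.01, "hand": 1}, {"tx": 0, "ty": 0, "tz": 80, "wx": 0, "wy": 0, "wz": -0.01, "hand": 1}, {"tx": 0, "ty": 0, "tz": 95, "wx": 0, "wy": 0, "wz": -0.01, "hand": 1}, {"tx": 0, "ty": 0, "tz": 95, "wx": 0, "wy": 0, "wz": -0.01, "hand": 1}, {"tx": 0, "ty": 0, "tz": 95, "wx": 0, "wy": 0, "wz": -0.01, "hand": 1}]}}

```text
t: 17.7
tool_pos: [0.4562, 0.2005, 0.1455]
tool_rot: [0.039, 0.999, -0.001, -0.001]
wrist_force: [1.2, 0.3, 0.8]
width: 0.0003
```

```bash
python3 st.py
python3 - <<'E'
from h import *
s=bot.get_state();p=s['tool_pos'];M=R.from_quat(s['tool_rot']).as_matrix(); print(s['joint_positions'].round(2))
t=np.array([.456,.202,.108]); print('shift',(M.T@(t-p)*1e3).round(1))
C=cam('wrist'); save(bot.snapshot('wrist'),'w6.png'); print(proj(C,[[.479,.2,.1175],[.4758,.162,.093]]))
for r in bot.trace('latch_post','wrist'): print(r['confidence'],r['extent'])
E
```

```text
t 17.7 pos [0.4562 0.2005 0.1455] x-yaw 175.58 tilt [-0.0023 -0.001 ] F [1.19 0.26 0.8 ] T [ 0.058 -0.012  0.001] 0.000349687152241844
shift mm [-6.270e+01 -8.365e+01 -4.000e-02]
[-0.48  0.49  0.03  1.96 -0.03  0.69  1.06]
shift [ 0.3  1.5 37.5]
[[281.55828602 288.22284489]
 [219.72309798 268.6658132 ]]
0.96 [211.9, 253.8, 281.2, 298.8]
```

View pics/w6.png

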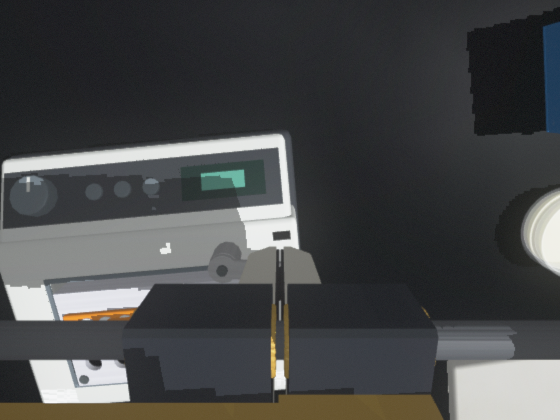

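The view shows the closed fingers at (280,270), between the camera and the post. The latch pin is at (222,268), and nothing lies underneath. Lowering behind the post.

>>> {"method": "drive_tool", "body": {"series": [{"tx": 0, "ty": 1, "tz": 12, "wx": 0, "wy": 0, "wz": 0, "hand": 1}, {"tx": 0, "ty": 1, "tz": 24, "wx": 0, "wy": 0, "wz": 0, "hand": 1}, {"tx": 0, "ty": 1, "tz": 32, "wx": 0, "wy": 0, "wz": 0, "hand": 1}, {"tx": 0, "ty": 1, "tz": 36, "wx": 0, "wy": 0, "wz": 0, "hand": 1}, {"tx": 0, "ty": 1, "tz": 36, "wx": 0, "wy": 0, "wz": 0, "hand": 1}, {"tx": 0, "ty": 1, "tz": 36, "wx": 0, "wy": 0, "wz": 0, "hand": 1}]}}

```text
t: 18.3
tool_pos: [0.4572, 0.2016, 0.1108]
tool_rot: [0.039, 0.999, 0.0, 0.0]
wrist_force: [0.3, -0.7, -0.3]
width: 0.0005
```

```bash
python3 st.py
python3 - <<'E'
from h import *
s=bot.get_state();p=s['tool_pos'];M=R.from_quat(s['tool_rot']).as_matrix()
y0=np.arctan2(M[1,0],M[0,0]); pin=np.array([.4758,.162])
for th in list(range(84,-3,-6))+[-4]:
    a=np.radians(th+1); ux=np.array([np.cos(a),np.sin(a)]); tx=np.array([-np.sin(a),np.cos(a)])
    t=np.r_[pin+.038*ux+.012*tx,p[2]]
    print(th,t.round(3),(M.T@(t-p)*1e3).round(1), 'wz',round(-(a+np.pi/2-y0),3))
E
```

```text
t 18.3 pos [0.4572 0.2016 0.1108] x-yaw 175.54 tilt [0.0009 0.0004] F [ 0.3  -0.66 -0.26] T [-0.03  -0.043  0.001] 0.000501419577455265
shift mm [-6.185e+01 -8.470e+01  1.000e-02]
84 [0.467 0.201 0.111] [-10.    0.1   0. ] wz 0.009
78 [0.471 0.202 0.111] [-14.    1.1   0. ] wz 0.114
72 [0.475 0.202 0.111] [-18.1   1.7   0. ] wz 0.219
66 [0.48  0.202 0.111] [-22.3   1.9   0. ] wz 0.324
60 [0.484 0.201 0.111] [-26.5   1.6   0. ] wz 0.428
54 [0.488 0.2   0.111] [-30.6   0.8   0. ] wz 0.533
48 [0.492 0.199 0.111] [-34.6  -0.3   0. ] wz 0.638
42 [0.495 0.197 0.111] [-38.4  -1.9   0. ] wz 0.743
36 [0.499 0.194 0.111] [-42.1  -3.8   0. ] wz 0.847
30 [0.502 0.192 0.111] [-45.6  -6.2   0. ] wz 0.952
24 [0.505 0.189 0.111] [-48.8  -8.9   0. ] wz 1.057
18 [0.508 0.186 0.111] [-51.7 -11.9   0. ] wz 1.161
12 [0.51  0.182 0.111] [-54.2 -15.1   0. ] wz 1.266
6 [0.512 0.179 0.111] [-56.5 -18.7   0. ] wz 1.371
0 [0.514 0.175 0.111] [-58.3 -22.4   0. ] wz 1.476
-4 [0.514 0.172 0.111] [-59.3 -25.    0. ] wz 1.545
```

>>> {"method": "drive_tool", "body": {"series": [{"tx": -5, "ty": 0, "tz": 0, "wx": 0, "wy": 0, "wz": 0, "hand": 1}, {"tx": -10, "ty": 0, "tz": 0, "wx": 0, "wy": 0, "wz": 0.01, "hand": 1}, {"tx": -14, "ty": 1.1, "tz": 0, "wx": 0, "wy": 0, "wz": 0.114, "hand": 1}, {"tx": -18.1, "ty": 1.7, "tz": 0, "wx": 0, "wy": 0, "wz": 0.219, "hand": 1}, {"tx": -22.3, "ty": 1.9, "tz": 0, "wx": 0, "wy": 0, "wz": 0.324, "hand": 1}, {"tx": -26.5, "ty": 1.6, "tz": 0, "wx": 0, "wy": 0, "wz": 0.428, "hand": 1}, {"tx": -30.6, "ty": 0.8, "tz": 0, "wx": 0, "wy": 0, "wz": 0.533, "hand": 1}, {"tx": -34.6, "ty": -0.3, "tz": 0, "wx": 0, "wy": 0, "wz": 0.638, "hand": 1}, {"tx": -38.4, "ty": -1.9, "tz": 0, "wx": 0, "wy": 0, "wz": 0.743, "hand": 1}, {"tx": -42.1, "ty": -3.8, "tz": 0, "wx": 0, "wy": 0, "wz": 0.847, "hand": 1}, {"tx": -45.6, "ty": -6.2, "tz": 0, "wx": 0, "wy": 0, "wz": 0.952, "hand": 1}, {"tx": -45.6, "ty": -6.2, "tz": 0, "wx": 0, "wy": 0, "wz": 0.952, "hand": 1}]}}

```text
t: 19.3
tool_pos: [0.5028, 0.1916, 0.1106]
tool_rot: [0.494, 0.87, 0.0, 0.001]
wrist_force: [0.9, 0.4, 0.0]
width: 0.0007
```

```bash
python3 st.py
python3 - <<'E'
from h import *
s=bot.get_state();p=s['tool_pos'];M=R.from_quat(s['tool_rot']).as_matrix()
y0=np.arctan2(M[1,0],M[0,0]); pin=np.array([.4758,.162])
for th in (24,18,12,6,3,0,-3):
    a=np.radians(th+1); ux=np.array([np.cos(a),np.sin(a)]); tx=np.array([-np.sin(a),np.cos(a)])
    t=np.r_[pin+.038*ux+.012*tx,p[2]]
    print(th,(M.T@(t-p)*1e3).round(1), 'wz',round(-(a+np.pi/2-y0),3))
C=cam('wrist'); im=bot.snapshot('wrist'); save(im[:320],'w7.png')
for r in bot.trace('latch','wrist'): print(r['confidence'],r['extent'])
E
```

```text
t 19.3 pos [0.5028 0.1916 0.1106] x-yaw 120.85 tilt [0.0012 0.    ] F [0.94 0.44 0.03] T [ 0.001 -0.012  0.001] 0.0006925105050151435
shift mm [-7.298e+01 -3.256e+01  1.000e-02]
24 [-3.5  0.6  0. ] wz 0.102
18 [-7.7  1.3  0. ] wz 0.207
12 [-11.8   1.4   0. ] wz 0.312
6 [-16.    1.2   0. ] wz 0.416
3 [-18.1   0.9   0. ] wz 0.469
0 [-20.1   0.5   0. ] wz 0.521
-3 [-22.1   0.    0. ] wz 0.573
0.6 [187.6, 258.2, 280.2, 318.8]
```

View pics/w7.png

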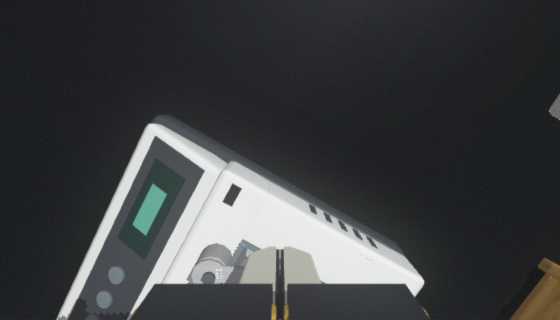

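The pin at (208,270) has its arm pointing under the fingers, so the latch is following. Carrying on toward the stop.

>>> {"method": "drive_tool", "body": {"series": [{"tx": -3.5, "ty": 0.6, "tz": 0, "wx": 0, "wy": 0, "wz": 0.102, "hand": 1}, {"tx": -7.7, "ty": 1.3, "tz": 0, "wx": 0, "wy": 0, "wz": 0.207, "hand": 1}, {"tx": -11.8, "ty": 1.4, "tz": 0, "wx": 0, "wy": 0, "wz": 0.312, "hand": 1}, {"tx": -14, "ty": 1.3, "tz": 0, "wx": 0, "wy": 0, "wz": 0.4, "hand": 1}, {"tx": -16, "ty": 1.2, "tz": 0, "wx": 0, "wy": 0, "wz": 0.45, "hand": 1}, {"tx": -17, "ty": 1, "tz": 0, "wx": 0, "wy": 0, "wz": 0.5, "hand": 1}, {"tx": -17, "ty": 1, "tz": 0, "wx": 0, "wy": 0, "wz": 0.521, "hand": 1}, {"tx": -17, "ty": 1, "tz": 0, "wx": 0, "wy": 0, "wz": 0.521, "hand": 1}]}}

```text
t: 20.07
tool_pos: [0.512, 0.1782, 0.1106]
tool_rot: [0.699, 0.715, 0.001, 0.0]
wrist_force: [1.9, 1.4, 1.0]
width: 0.0005
```

```bash
python3 st.py
```

```text
t 20.0667 pos [0.512  0.1782 0.1106] x-yaw 91.26 tilt [0.0013 0.0007] F [1.86 1.44 0.97] T [ 0.243 -0.182  0.083] 0.0005269842893192644
shift mm [-6.587e+01 -1.150e+00 -5.000e-02]
```

>>> {"method": "drive_tool", "body": {"series": [{"tx": -0.5, "ty": 0, "tz": 0, "wx": 0, "wy": 0, "wz": 0, "hand": 1}, {"tx": -1, "ty": 0, "tz": 0, "wx": 0, "wy": 0, "wz": 0, "hand": 1}, {"tx": -1.5, "ty": 0, "tz": 0, "wx": 0, "wy": 0, "wz": 0, "hand": 1}, {"tx": -2, "ty": 0, "tz": 0, "wx": 0, "wy": 0, "wz": 0, "hand": 1}, {"tx": -2, "ty": 0, "tz": 0, "wx": 0, "wy": 0, "wz": 0, "hand": 1}]}}

```text
t: 20.48
tool_pos: [0.512, 0.1779, 0.1106]
tool_rot: [0.699, 0.715, 0.002, -0.001]
wrist_force: [0.9, 5.5, -0.7]
width: 0.0004
```

>>> {"method": "drive_tool", "body": {"series": [{"tx": -0.5, "ty": 0, "tz": 0, "wx": 0, "wy": 0, "wz": 0, "hand": 1}, {"tx": -1, "ty": 0, "tz": 0, "wx": 0, "wy": 0, "wz": 0, "hand": 1}, {"tx": -1, "ty": 0, "tz": 0, "wx": 0, "wy": 0, "wz": 0, "hand": 1}]}}

```text
t: 20.73
tool_pos: [0.512, 0.1779, 0.1106]
tool_rot: [0.699, 0.715, 0.002, -0.001]
wrist_force: [1.6, 7.1, 0.4]
width: 0.0005
```

The fingers stall at y=0.1779 with the force rising to 7 N, so the latch is against something hard, presumably the stop. I'll back off, rise and look.

>>> {"method": "drive_tool", "body": {"series": [{"tx": 5, "ty": 0, "tz": 0, "wx": 0, "wy": 0, "wz": 0, "hand": 1}, {"tx": 20, "ty": 0, "tz": 0, "wx": 0, "wy": 0, "wz": 0, "hand": 1}, {"tx": 25, "ty": 0, "tz": -20, "wx": 0, "wy": 0, "wz": 0, "hand": 1}, {"tx": 25, "ty": 0, "tz": -60, "wx": 0, "wy": 0, "wz": 0, "hand": 1}, {"tx": 0, "ty": 0, "tz": -100, "wx": 0, "wy": 0, "wz": 0, "hand": 1}, {"tx": -40, "ty": 0, "tz": -135, "wx": 0, "wy": 0, "wz": 0, "hand": 1}, {"tx": -80, "ty": 0, "tz": -135, "wx": 0, "wy": 0, "wz": 0, "hand": 1}, {"tx": -100, "ty": 0, "tz": -135, "wx": 0, "wy": 0, "wz": 0, "hand": 1}, {"tx": -100, "ty": 0, "tz": -135, "wx": 0, "wy": 0, "wz": 0, "hand": 1}, {"tx": -100, "ty": 0, "tz": -135, "wx": 0, "wy": 0, "wz": 0, "hand": 1}, {"tx": -100, "ty": 0, "tz": -135, "wx": 0, "wy": 0, "wz": 0, "hand": 1}]}}

```text
t: 21.65
tool_pos: [0.5126, 0.0745, 0.2447]
tool_rot: [0.7, 0.714, -0.001, -0.001]
wrist_force: [0.3, 0.6, 0.5]
width: 0.0006
```

Run:
```python
from h import *
C=cam('wrist'); im=bot.snapshot('wrist'); print(bot.get_state()['tool_pos'],bot.get_state()['t'])
cv2.imwrite('pics/w8.png',cv2.resize(im[0:250,140:420,::-1],None,fx=2.4,fy=2.4,interpolation=2))
pin=np.array([.4758,.162])
for th in (15,10,5,0): 
    a=np.radians(th+1); q=proj(C,[[*(pin+.038*np.array([np.cos(a),np.sin(a)])),.1175]])[0]; print(th,((q-[140,0])*2.4).round(0))
h=cv2.cvtColor(im,cv2.COLOR_RGB2HSV); m=cv2.inRange(h,(8,150,120),(24,255,255)); m[:,:262]=0;m[:,302:]=0;m[240:]=0
y,x=np.nonzero(m);P=px2z(C,[(282,y.min()-.5),(282,y.max()+.5)],.085); print(P,'mid',P.mean(0))
```

```text
[0.51261849 0.07549454 0.24450275] 21.7
15 [341. 172.]
10 [344. 184.]
5 [345. 195.]
0 [346. 206.]
[[0.51223586 0.17370112 0.085     ]
 [0.5149923  0.05070382 0.085     ]] mid [0.51361408 0.11220247 0.085     ]
```

View pics/w8.png

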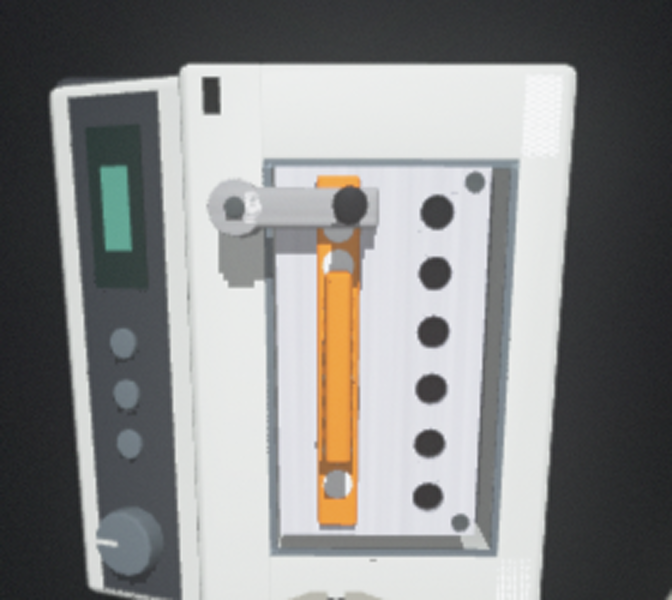

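The latch arm lies straight across the strip's +y end, with its post at (350,205) against a predicted (346,206) for fully closed. The strip is flat in its row and the gripper is clear, so I'm handing it in.

Run:
```python
from h import *
bot.snapshot('top')
for q in ['vial_blue_mid','flask_mid','beaker_mid']:
    for r in bot.trace(q,'top')[:1]: print(q,r['confidence'],r['extent'])
print(bot.sign_off())
```

```text
flask_mid 0.72 [254.9, 166.0, 276.7, 185.3]
beaker_mid 0.74 [331.7, 199.4, 346.2, 221.5]
the job is handed in; nothing more can be done
None
```

The orange strip is home in the thermoshaker's front row of eight wells, and the latch is closed across its +y end. I handed the job in at about 22 s of the 72 s allowed.

- **Insertion:** the tubes went into the wells at the first try, with no contact on the way down. The strip touched down with about 2.8 N at TCP height 101.7 mm, the height worked out for home. The last picture shows it lying flat in its row.
- **Latch:** I pushed the post round with closed fingers until it stalled at about 7 N. The last picture shows the arm square across the strip, with the post within 2 mm or so of where full closure puts it.
- **Bystanders:** in the last top view the flask and beaker are where they were. The network did not report the vial in that final picture. I last saw it standing after the strip was released and before the latch work, and the arm's path kept well clear of it.
- **Checks that disagreed:**
  - The bar's length in the pictures came out at 122.6 to 123.5 mm instead of 124, within the calibration error.
  - The fingers stalled about 2 mm sooner than I expected, probably because they are wider than the pads. The picture confirmed the latch was closed.

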